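Set the stock tags to match the bins

ROBOT

A 6-joint arm with a two-finger parallel gripper is mounted at the origin on a cart in front of the work surface, level with it; the furniture and walls round the work are solid. World frame = base frame: x ahead of the robot, y to its left, z up, the work surface at z = 0. Lengths are in m, angles in rad, forces in N, time in s.
With the tool pointing down it reaches from about 0.35 to 0.875 m from the base axis. Payload 4.2 kg.
Tool frame: the origin (TCP) lies midway between the tips of the shut fingers; the grasp point (between the pads) lies manip.grip_depth behind it (manip.grip_depth is the distance from the TCP to the grasp point, in m); x points along the fingers, y is the direction in which the jaws open and shut, and the axes are right-handed (so a half turn about x gives the same grasp; the last joint's range is limited). The gripper opens to 87 mm and grips with 3 to 60 N. Pads are 19 mm wide; open, the fingers measure 117 mm over their backs; the gripper's body (75 mm by 190 mm) begins 51 mm behind the grasp point.
Start: joints at [1.546, 0.385, 0.008, 0, -1.194, -0.259], TCP at [0.175, 0.6, 0.223] pointing down, gripper open.
Joint ranges: [-3.14, 3.14], [-1.21, 2.06], [-1.07, 1.41], [-3.16, 2.05], [-2.99, -0.16], [-3.1, 3.1]. Speed limits (rad/s): [2.79, 2.79, 3.14, 3.14, 3.14, 3.14].

INTERFACE

Orientations are given as a 3x3 rotation matrix whose columns are the frame's x, y, z axes.
In Python, from workcell import manip gives the robot as it stands.
- The arm moves only by the tool play_rows, never from a script. Its argument "series" is a list of rows, each a list of 3 entries, a list of its own where there are three numbers: the turn, a rotation vector about the tool's x, y, z in degrees, then the shift along the tool's x, y, z in m, then the closure in counts, from 0 (fully open) to 255 (shut). In form: [[[wx, wy, wz], [x, y, z], fingers], ...]. A call has 1 to 10 rows; each row is the pose to reach, as a shift and turn from the pose commanded when the call began, along the tool's axes at that moment; what a row does not reach only later rows make up. A row lasts 1/12 s, in which the tool goes at most 41.7 mm and 7.16 degrees, less where a joint would pass 70% of its speed; a pose out of reach is approached as far as the arm can. A call with a gripper value outside its range is refused whole. The fingers move at their own pace and stop on an object; "force" is the grip in N (left out, the last holds). Time passes only in rows, so rows that repeat a pose let the fingers close. It gives the time, the measured TCP pose, the force and the opening at its end, in the units of the state.
- manip.get_obs(): the state, without advancing time (a new reading comes with each control period).
- manip.grab_frame(name): name is "side" or "top"; returns (picture, depth): 480x640x3 uint8, red, green, blue; 480x640 float32, m along the optical axis (not along the pixel's ray), 0 where there is no reading.
- manip.get_calibration(name): a dict with "vertical_fov" (degrees; the focal length in pixels is half the picture's height over the tangent of half this angle, whatever the lens; pixels are square), "cx", "cy" (the principal point, pixels), "R" (3x3) and "t" (3): a world point X has camera coordinates R X + t. Camera axes: x right, y down, z forward; pixel columns grow to the right and rows downward; lengths in m; the calibration is good to about 2 mm. A picture is of the moment at which its call begins. get_calibration takes no time and is no camera call.
- manip.close_job(): hands the job in, once; it reports no verdict.
Trained networks look in the newest picture that a camera, given by its name, has taken for a name from the list of things; names that differ only in an ending like _2 or _b are one class to them, and where a whole thing is asked for, a point or a joint stands for the part that bears it (a point fixed in the world has none). Each returns a list of dicts, best first, with "confidence" (0 to 1); they miss things now and then, are a little off and sometimes report something else, mostly with a low value. They report only what shows in the picture. A call takes as long as a camera call.
- manip.look_for(camera, name): "position" ([column, row] in pixels, amid what is visible of it).
- manip.spot_point(camera, name): "position" ([column, row] in pixels: a listed point, or the origin of a listed thing).
The state is a dict: "time_s": time; "joints": joint angles; "qd": joint speeds; "tau": joint torques, N m; "eef_pos": TCP position; "tool_rot": TCP orientation; "ft_force": force on the tool from outside, world axes, zero at the start; "wrist_torque": the same for the moment, N m; "width": finger opening in m.
Only numpy, scipy, OpenCV 4.12 (cv2) and the standard library are available. Lean on these libraries where they do the work, as an engineer would, in place of code of your own. Each camera call takes 0.05 s, during which the arm holds its last target.

TASK

Set the red and green flip tags so that only the full bins show green: each tag belongs to the bin straight behind it, a full bin's tag must lie back towards the bin with its green face up, and the tag of a bin that is empty or has only a couple of parts left must lie over towards the robot with its red face up. Push each wrong tag gently over its hinge with a fingertip until it falls to its other stop, and do not turn over a tag that is already right. Lift nothing, and leave the loose parts and tools where they lie.

Things in the scene. Friction and masses are not known exactly. Their poses are not given: they have to be found in the camera images.
- stock_board: plywood board 210x420x12 mm, fixed, lying on the bench; origin at the centre of its underside; its x axis points away from the robot (from the tags to the bins), its y along the row. On it are four places 100 mm apart along y: a blue bin at each, and a tag stand in front of each bin.
- stand_1: fixed dark steel stand of one tag, foot 36x66 mm; origin at the centre of its underside, x axis towards the bin behind it, y along the hinge. Hinge line 70 mm above the origin; the two posts (64 mm over all) end 4 mm above it. The tag belongs to the bin straight behind, centre 115 mm off along x; which stand is before which bin differs from run to run.
- tag_1 (a joint): lean of the tag on stand_1, a slick 30 g plastic plate 50 mm wide, 4 thick, reaching 65 mm from the hinge. 0 upright; positive leans to the bin, green face up; negative leans to the robot, red face up. Stops at +-0.95 rad (free edge then 53 mm beside and 38 mm above the hinge). Under 1 N turns it; past upright it falls to the other stop by its weight.
- stand_2: fixed dark steel stand of one tag, foot 36x66 mm; origin at the centre of its underside, x axis towards the bin behind it, y along the hinge. Hinge line 70 mm above the origin; the two posts (64 mm over all) end 4 mm above it. The tag belongs to the bin straight behind, centre 115 mm off along x; which stand is before which bin differs from run to run.
- tag_2 (a joint): lean of the tag on stand_2, a slick 30 g plastic plate 50 mm wide, 4 thick, reaching 65 mm from the hinge. 0 upright; positive leans to the bin, green face up; negative leans to the robot, red face up. Stops at +-0.95 rad (free edge then 53 mm beside and 38 mm above the hinge). Under 1 N turns it; past upright it falls to the other stop by its weight.
- stand_3: fixed dark steel stand of one tag, foot 36x66 mm; origin at the centre of its underside, x axis towards the bin behind it, y along the hinge. Hinge line 70 mm above the origin; the two posts (64 mm over all) end 4 mm above it. The tag belongs to the bin straight behind, centre 115 mm off along x; which stand is before which bin differs from run to run.
- tag_3 (a joint): lean of the tag on stand_3, a slick 30 g plastic plate 50 mm wide, 4 thick, reaching 65 mm from the hinge. 0 upright; positive leans to the bin, green face up; negative leans to the robot, red face up. Stops at +-0.95 rad (free edge then 53 mm beside and 38 mm above the hinge). Under 1 N turns it; past upright it falls to the other stop by its weight.
- stand_4: fixed dark steel stand of one tag, foot 36x66 mm; origin at the centre of its underside, x axis towards the bin behind it, y along the hinge. Hinge line 70 mm above the origin; the two posts (64 mm over all) end 4 mm above it. The tag belongs to the bin straight behind, centre 115 mm off along x; which stand is before which bin differs from run to run.
- tag_4 (a joint): lean of the tag on stand_4, a slick 30 g plastic plate 50 mm wide, 4 thick, reaching 65 mm from the hinge. 0 upright; positive leans to the bin, green face up; negative leans to the robot, red face up. Stops at +-0.95 rad (free edge then 53 mm beside and 38 mm above the hinge). Under 1 N turns it; past upright it falls to the other stop by its weight.
- bin_full_nuts: fixed blue plastic bin 110x84x50 mm, open above (front wall 40 mm high), origin at the centre of its underside on the board. FULL: heaped with steel nuts, the heap reaching at most 60 mm above the origin.
- bin_full_bearings: fixed blue plastic bin 110x84x50 mm, open above (front wall 40 mm high), origin at the centre of its underside on the board. FULL: heaped with ball bearings, the heap reaching at most 60 mm above the origin.
- bin_low: fixed blue plastic bin 110x84x50 mm, open above (front wall 40 mm high), origin at the centre of its underside on the board. NOT full: only two nuts are left on its floor.
- bin_empty: fixed blue plastic bin 110x84x50 mm, open above (front wall 40 mm high), origin at the centre of its underside on the board. NOT full: empty.
- nut_left_a: loose M12 steel nut, 19x22x10 mm, one of the two left in bin_low; a bystander, origin at the centre of its underside.
- nut_left_b: loose M12 steel nut, 19x22x10 mm, the other one left in bin_low; a bystander, origin at the centre of its underside.
- stray_bearing: loose ball bearing, 32 mm across, 10 high, lying on the stock board between the tags and the bins; a bystander, origin at the centre of its underside.
- screw_box: loose small white and red carton, 46x72x30 mm, left of the board; a bystander, origin at the centre of its underside.
- red_screwdriver: loose screwdriver with red handle, 29x195x33 mm, left of the board; a bystander, origin at the centre of its underside.
- red_pliers: loose red-handled pliers, 51x166x14 mm, right of the board; a bystander, origin at the centre of its underside.
- block_battery: loose 9 V block battery, black and tan, 26x50x17 mm, right of the board; a bystander, origin at the centre of its underside.
- blue_marker: loose blue marker pen, 16x136x16 mm, on the bench between the board and the robot; a bystander, origin at the centre of its underside.

How it is judged:
By the outcome, as a careful person would: the job done as asked, in the order asked, and still so for the second after the job is handed in, with the robot touching nothing.
It also fails if it takes over 58 s, if anything falls off the work surface, if the arm or the gripper's body presses on something with over 40 N, if the wrist force passes 120 N, or if a joint passes its speed limit or range.

## Working session

There is one attempt and no reset: what is moved stays moved. The work goes in short steps, Python scripts to look and compute and a tool call to move; the robot and the scene stay as the last step left them, time stands still between calls to the robot, and variables do not carry over. Pictures are saved under pics/ and viewed, and the job is handed in when it is done.

Besides the shell and the picture viewer there is one more tool, called after "Emit:" by a JSON object that holds its "api" and its "payload". play_rows: Moves the arm, as the interface text tells. Its arguments: {"type":"object","properties":{"series":{"type":"array","items":{"type":"array"}},"force":{"type":"number"}},"required":["series"]}

```bash
mkdir -p pics
cat > h.py <<'E'
from workcell import manip
import numpy as np, cv2
def cal(n):
    c=manip.get_calibration(n); f=240/np.tan(np.radians(c["vertical_fov"])/2)
    return f,c["cx"],c["cy"],np.array(c["R"]),np.array(c["t"]),c
def w(n,u,v,z):
    f,cx,cy,R,t,_=cal(n); p=np.array([(u-cx)/f*z,(v-cy)/f*z,z]); return R.T@(p-t)
def cloud(n,d):
    f,cx,cy,R,t,_=cal(n); v,u=np.mgrid[0:480,0:640]
    P=np.stack([(u-cx)/f*d,(v-cy)/f*d,d],-1); return (P-t)@R
def snap(n,name):
    p,d=manip.grab_frame(n); cv2.imwrite(f"pics/{name}.png",p[:,:,::-1]); np.save(f"{name}_d.npy",d); np.save(f"{name}_p.npy",p); return p,d
E
python3 - <<'E'
from h import *
for n in("top","side"):
    p,d=snap(n,n+"0"); print(n,cal(n)[5])
    for k in("stand_1","tag_1","bin_full_nuts","bin_full_bearings","bin_low","bin_empty"):
        for r in manip.spot_point(n,k)[:5]:
            u,v=r["position"]; z=d[int(v),int(u)]
            print(k,np.round(r["position"]),round(r["confidence"],2),np.round(w(n,u,v,z),3))
o=manip.get_obs(); print(o["eef_pos"],o["tool_rot"],o["time_s"],manip.grip_depth)
E
```

```text
top {'vertical_fov': 42.79037822752406, 'cx': 327.4368752370658, 'cy': 232.32040734523022, 'R': array([[-0.25012942, -0.96820674, -0.00331476],
       [-0.94828977,  0.24567208, -0.20097694],
       [ 0.19540157, -0.0471269 , -0.97959036]]), 't': array([0.18451837, 0.46884281, 1.51513986])}
stand_1 [359. 225.] 0.79 [ 0.489 -0.017  0.092]
stand_1 [326. 232.] 0.65 [0.508 0.064 0.014]
stand_1 [289. 240.] 0.63 [0.496 0.161 0.094]
stand_1 [402. 222.] 0.56 [ 0.468 -0.12   0.101]
stand_1 [337. 203.] 0.17 [0.578 0.015 0.014]Traceback (most recent call last):
  File "<stdin>", line 5, in <module>
ValueError: it knows: bin_empty, bin_full_bearings, bin_full_nuts, bin_low, block_battery, blue_marker, nut_left, red_pliers, red_screwdriver, screw_box, stand, stock_board, stray_bearing
```

Run:
```python
from h import *
for n in("top","side"):
    p,d=snap(n,n+"0")
    for k in("stand","stock_board","bin_full_nuts","bin_full_bearings","bin_low","bin_empty"):
        for r in manip.spot_point(n,k)[:5]:
            u,v=r["position"]; z=d[int(v),int(u)]
            print(n,k,np.round(r["position"]),round(r["confidence"],2),np.round(w(n,u,v,z),3))
o=manip.get_obs(); print(o["eef_pos"],o["tool_rot"],o["time_s"],manip.grip_depth)
```

```text
top stand [362. 224.] 0.89 [ 0.493 -0.026  0.083]
top stand [326. 234.] 0.76 [0.502 0.064 0.019]
top stand [399. 220.] 0.67 [ 0.475 -0.116  0.102]
top stand [289. 241.] 0.63 [0.494 0.162 0.096]
top stock_board [336. 208.] 0.77 [0.562 0.022 0.02 ]
top bin_full_nuts [352. 182.] 0.85 [ 0.614 -0.035  0.042]
top bin_full_bearings [392. 181.] 0.95 [ 0.588 -0.135  0.056]
top bin_low [279. 198.] 0.86 [0.627 0.16  0.017]
top bin_low [324. 232.] 0.21 [0.51  0.068 0.017]
top bin_empty [316. 191.] 0.57 [0.621 0.062 0.018]
top bin_empty [162. 233.] 0.21 [0.607 0.474 0.034]
side stand [310. 285.] 0.91 [0.518 0.205 0.06 ]
side stand [311. 260.] 0.9 [0.514 0.141 0.09 ]
side stand [316. 244.] 0.88 [0.501 0.003 0.035]
side stand [318. 221.] 0.5 [ 0.494 -0.035  0.091]
side stock_board [292. 253.] 0.82 [0.568 0.052 0.042]
side bin_full_nuts [280. 240.] 0.86 [0.605 0.002 0.051]
side bin_full_nuts [294. 255.] 0.59 [0.565 0.021 0.01 ]
side bin_full_bearings [284. 223.] 0.94 [ 0.597 -0.076  0.057]
side bin_low [269. 287.] 0.6 [0.624 0.208 0.058]
side bin_empty [275. 261.] 0.79 [0.614 0.105 0.06 ]
[0.17497257 0.59999796 0.22256855] [[-4.00261146e-06 -2.79990325e-01 -9.60002822e-01]
 [ 6.19730789e-05 -9.60002820e-01  2.79990324e-01]
 [-9.99999998e-01 -5.83736381e-05  2.11943808e-05]] 0.8 0.0187
```

View pics/top0.png

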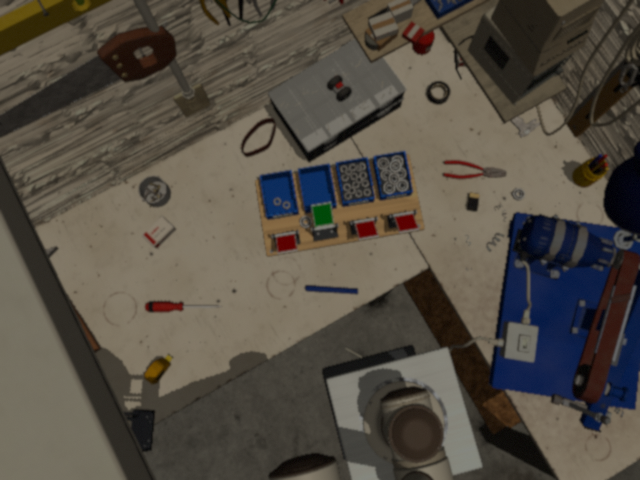

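```bash
python3 -c "
import cv2
p=cv2.imread('pics/top0.png');cv2.imwrite('pics/top0c.png',cv2.resize(p[130:290,220:470],None,fx=3.2,fy=3.2,interpolation=cv2.INTER_CUBIC))"; ls pics
```

```text
side0.png
top0.png
top0c.png
```

View pics/top0c.png

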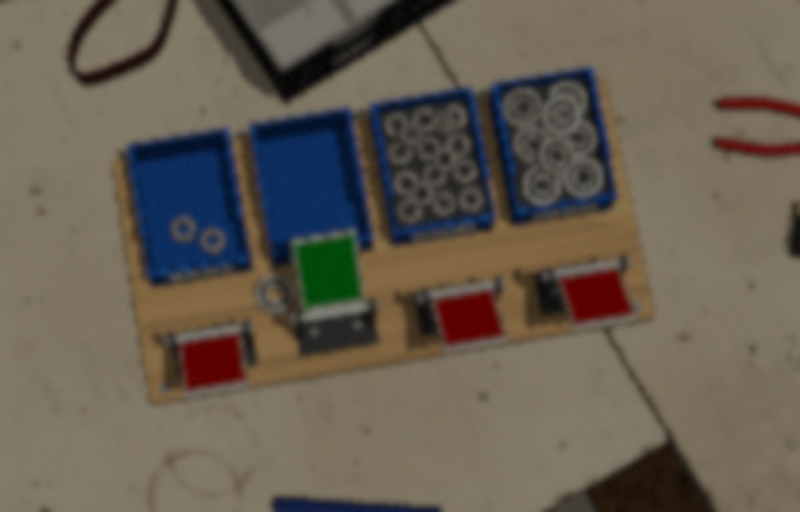

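View pics/side0.png

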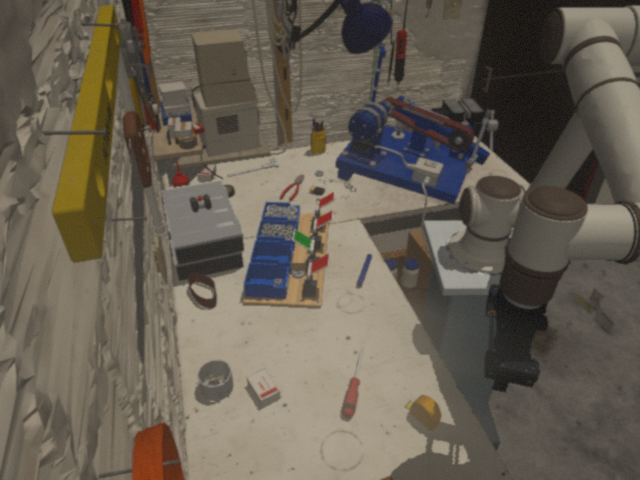

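Run:
```python
from h import *
p=np.load("top0_p.npy").astype(int);d=np.load("top0_d.npy");C=cloud("top",d)
r,g,b=p[...,0],p[...,1],p[...,2]
box=np.zeros(r.shape,bool);box[170:265,255:430]=1
for nm,m in(("red",(r>100)&(g<60)&(b<60)),("green",(g>90)&(r<70)&(b<90)),("blue",(b>70)&(r<50)&(b>g+25))):
    m=(m&box).astype(np.uint8)
    n,l,s,c=cv2.connectedComponentsWithStats(m)
    for i in range(1,n):
        if s[i,4]<30: continue
        P=C[(l==i)]; print(nm,s[i],np.round(c[i]),"mean",np.round(np.median(P,0),3),"lo",np.round(np.percentile(P,3,0),3),"hi",np.round(np.percentile(P,97,0),3))
# board edges: points with z 0.006..0.02
m=box&(C[...,2]>0.006)&(C[...,2]<0.02)
P=C[m][:,:2].astype(np.float32); print(cv2.minAreaRect(P))
# top silhouettes of everything >8mm
m=(box&(C[...,2]>0.007)).astype(np.uint8); m=cv2.morphologyEx(m,cv2.MORPH_OPEN,np.ones((3,3)))
print(cv2.minAreaRect(C[m>0][:,:2].astype(np.float32)))
```

```text
blue [289 171   6  27  32] [292. 184.] mean [0.646 0.118 0.059] lo [0.611 0.115 0.054] hi [0.68  0.121 0.065]
blue [299 170  33  36 840] [314. 188.] mean [0.631 0.064 0.014] lo [0.592 0.03  0.007] hi [0.673 0.098 0.061]
blue [337 170   6  21  35] [340. 180.] mean [ 0.625 -0.003  0.061] lo [ 0.596 -0.007  0.054] hi [0.65  0.    0.065]
blue [260 176  38  41 899] [276. 195.] mean [0.639 0.166 0.014] lo [0.578 0.129 0.007] hi [0.681 0.198 0.061]
blue [392 190  20   5  31] [402. 192.] mean [ 0.553 -0.151  0.05 ] lo [ 0.55  -0.175  0.044] hi [ 0.557 -0.127  0.057]
blue [343 196  31   7  57] [359. 200.] mean [ 0.562 -0.039  0.05 ] lo [ 0.558 -0.075  0.044] hi [0.568 0.002 0.059]
((0.5397283434867859, 0.00989493727684021), (0.46427711844444275, 0.2537875771522522), 75.97872924804688)
((0.4319643974304199, 0.023082181811332703), (0.418628990650177, 0.49107396602630615), 85.36093139648438)
```

The top view shows, left to right: low bin (279,198) with a red tag, which is right; empty bin (316,191) with a green tag, wrong; nuts (352,182) with red, wrong; bearings (392,181) with red, wrong. Three tags must turn. A stray bearing lies at about (305,222), beside the green tag. Next I locate the tags precisely.

Run:
```python
from h import *
p=np.load("top0_p.npy").astype(int);d=np.load("top0_d.npy");C=cloud("top",d)
hsv=cv2.cvtColor(p.astype(np.uint8),cv2.COLOR_RGB2HSV).astype(int)
H,S,V=hsv[...,0],hsv[...,1],hsv[...,2]
box=np.zeros(H.shape,bool);box[165:265,250:435]=1
T=[]
for nm,m in(("red",((H<8)|(H>172))&(S>150)&(V>60)),("green",(H>45)&(H<80)&(S>150)&(V>50))):
    n,l,s,c=cv2.connectedComponentsWithStats((m&box).astype(np.uint8))
    for i in range(1,n):
        if s[i,4]<60: continue
        P=C[l==i]; P=P[P[:,2]>0.07]; print(nm,s[i],np.round(c[i]),"mean",np.round(P.mean(0),4),"lo",np.round(P.min(0),3),"hi",np.round(P.max(0),3))
m=box&(C[...,2]>0.008)&(C[...,2]<0.016)
q=(m).astype(np.uint8)
P=C[m]; P=P[(P[:,0]>.4)&(P[:,0]<.75)&(abs(P[:,1])<.26)]
print(cv2.minAreaRect(P[:,:2].astype(np.float32)), P.mean(0))
```

```text
red [396 215  21  15 243] [406. 222.] mean [ 0.4646 -0.1288  0.1093] lo [ 0.195 -0.154  0.083] hi [0.488 0.135 1.579]
red [356 222  21  15 240] [366. 229.] mean [ 0.4704 -0.0282  0.1211] lo [ 0.195 -0.053  0.082] hi [0.495 0.135 1.579]
red [277 235  19  16 246] [286. 243.] mean [0.4885 0.1693 0.1091] lo [0.195 0.135 0.081] hi [0.512 0.192 1.579]
green [313 205  19  20 298] [322. 214.] mean [0.535  0.0652 0.1085] lo [0.195 0.044 0.086] hi [0.557 0.135 1.579]
((0.5481461882591248, 0.004284709692001343), (0.4824572801589966, 0.262296199798584), 75.56787109375) [0.56615517 0.04295059 0.01191424]
```

Run:
```python
from h import *
p=np.load("top0_p.npy").astype(int);d=np.load("top0_d.npy");C=cloud("top",d)
hsv=cv2.cvtColor(p.astype(np.uint8),cv2.COLOR_RGB2HSV).astype(int)
H,S,V=hsv[...,0],hsv[...,1],hsv[...,2]
box=np.zeros(H.shape,bool);box[165:265,250:435]=1
for nm,m in(("red",((H<8)|(H>172))&(S>150)&(V>60)),("green",(H>45)&(H<80)&(S>150)&(V>50))):
    n,l,s,c=cv2.connectedComponentsWithStats((m&box&(d>0)).astype(np.uint8))
    for i in range(1,n):
        if s[i,4]<60: continue
        P=C[l==i]; P=P[(P[:,2]>0.07)&(P[:,2]<.15)]
        q=P-P.mean(0); nv=np.linalg.svd(q)[2][2]; nv*=np.sign(nv[2])
        print(nm,np.round(P.mean(0),4),"z",np.round(np.percentile(P[:,2],[2,98]),3),"n",np.round(nv,3), "y",np.round(np.percentile(P[:,1],[2,98]),3))
# posts/stand dark pixels
m=box&(V<60)&(S<90)&(d>0)&(C[...,2]>0.06)&(C[...,2]<.1)
P=C[m]; P=P[(P[:,0]<.56)&(P[:,0]>.45)]; print(len(P)); 
A=np.c_[P[:,1],np.ones(len(P))]; print(np.linalg.lstsq(A,P[:,0],rcond=None)[0], P.mean(0))
# bins wall tops z>0.055
m=box&(C[...,2]>0.054)&(C[...,2]<0.07)&(H>100)&(H<125)&(S>120)
P=C[m];P=P[P[:,0]>.54]; print(cv2.minAreaRect(P[:,:2].astype(np.float32)))
```

```text
red [ 0.4657 -0.1299  0.1033] z [0.087 0.12 ] n [ 0.609 -0.035  0.792] y [-0.151 -0.109]
red [ 0.4739 -0.0302  0.1026] z [0.085 0.118] n [ 0.609 -0.057  0.791] y [-0.051 -0.009]
red [0.4897 0.1695 0.1031] z [0.088 0.118] n [ 0.585 -0.037  0.811] y [0.149 0.191]
green [0.5362 0.065  0.1035] z [0.088 0.118] n [-0.589  0.053  0.807] y [0.045 0.084]
30
[0.07773235 0.49877065] [0.50106758 0.02954917 0.07828934]
((0.6176590323448181, 0.009021341800689697), (0.3808133602142334, 0.10987121611833572), 85.30518341064453)
```

```bash
cat >> h.py <<'E'
def tl(*pts):
    o=manip.get_obs();R=np.array(o["tool_rot"]);p=np.array(o["eef_pos"])
    print("t",o["time_s"],"at",np.round(p,4),"y",np.round(R[:,1],3),"F",np.round(o["ft_force"],2),"w",o["width"])
    for q in pts: print(q,"->",np.round(R.T@(np.array(q)-p),4))
H={"E":(0.5105,0.067),"N":(0.4996,-0.0323),"B":(0.4914,-0.132)}
def hp(k,dx,z):
    return (round(H[k][0]+.9968*dx,4),round(H[k][1]-.0798*dx,4),z)
E
python3 -c "
from h import *
tl(hp('E',.085,.223))"
```

```text
t 0.8 at [0.175  0.6    0.2226] y [-0.28 -0.96 -0.  ] F [ 0.63 -0.38 -1.09] w 0.0869407190434465
(0.5952, 0.0602, 0.223) -> [-5.000e-04  4.005e-01 -5.546e-01]
```

Emit:
{"api": "play_rows", "payload": {"series": [[[0,0,0],[0,0.022,-0.03],255],[[-2,0,0],[0,0.044,-0.06],255],[[-4,0,0],[0,0.066,-0.09],255],[[-6,0,0],[0,0.088,-0.12],255],[[-8,0,0],[0,0.11,-0.15],255],[[-10,0,0],[0,0.132,-0.18],255],[[-11.7,0,0],[0,0.154,-0.21],255],[[-11.7,0,0],[0,0.176,-0.24],255],[[-11.7,0,0],[0,0.198,-0.27],255],[[-11.7,0,0],[0,0.2,-0.277],255]]}}

```text
time_s: 1.63
eef_pos: [0.3865, 0.3265, 0.2229]
tool_rot: [[-0.0, -0.084, -0.996], [-0.001, -0.996, 0.084], [-1.0, 0.001, 0.0]]
ft_force: [-0.0, -0.1, 0.6]
width: 0.0284
```

```bash
python3 -c "
from h import *
tl(hp('E',.085,.223))"
```

```text
t 1.6333 at [0.3865 0.3265 0.2229] y [-0.084 -0.996  0.001] F [-0.03 -0.1   0.56] w 0.028415062184695444
(0.5952, 0.0602, 0.223) -> [ 1.000e-04  2.479e-01 -2.303e-01]
```

Emit:
{"api": "play_rows", "payload": {"series": [[[0,0,0],[0,0.027,-0.025],255],[[0,0,0],[0,0.054,-0.05],255],[[0,0,0],[0,0.081,-0.075],255],[[0,0,0],[0,0.108,-0.1],255],[[0,0,0],[0,0.135,-0.125],255],[[0,0,0],[0,0.162,-0.15],255],[[0,0,0],[0,0.189,-0.175],255],[[0,0,0],[0,0.216,-0.2],255],[[0,0,0],[0,0.243,-0.225],255],[[0,0,0],[0,0.25,-0.231],255]]}}

```text
time_s: 2.47
eef_pos: [0.5978, 0.0595, 0.2221]
tool_rot: [[0.001, -0.083, -0.997], [-0.001, -0.997, 0.083], [-1.0, 0.001, -0.001]]
ft_force: [-0.3, 0.7, 0.1]
width: 0.0005
```

Emit:
{"api": "play_rows", "payload": {"series": [[[0,0,0],[0,0,0],255],[[0,0,0],[0,0,0],255]]}}

```text
time_s: 2.63
eef_pos: [0.5952, 0.0627, 0.2221]
tool_rot: [[-0.001, -0.081, -0.997], [0.0, -0.997, 0.081], [-1.0, -0.0, 0.001]]
ft_force: [-0.4, 0.7, 0.2]
width: 0.0004
```

```bash
python3 -c "
from h import *
tl(hp('E',.085,.105),hp('E',-.012,.105))
snap('side','s1');snap('top','t1')
p=cv2.imread('pics/s1.png');q=cv2.imread('pics/t1.png')
cv2.imwrite('pics/c1.png',np.vstack([cv2.resize(p[180:320,230:430],(800,560))[:300*1+0,:] if 0 else cv2.resize(p[190:310,230:390],(400,300)),cv2.resize(q[150:270,250:410],(400,300))]))"
```

```text
t 2.6333 at [0.5952 0.0627 0.2221] y [-0.081 -0.997 -0.   ] F [-0.4   0.74  0.15] w 0.00044994180086661644
(0.5952, 0.0602, 0.105) -> [ 0.1171  0.0025 -0.0003]
(0.4985, 0.068, 0.105) -> [0.1172 0.0025 0.0967]
```

View pics/c1.png

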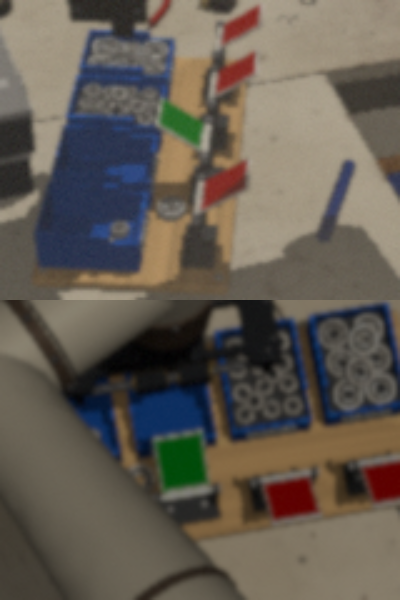

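```bash
python3 -c "
from h import *
for n in('top','side'):
  f,cx,cy,R,t,_=cal(n)
  for X in ([.5952,.0627,.222],[.5952,.0627,.105],[.5952,.0627,.29]):
    c=R@np.array(X)+t; print(n,X,np.round([f*c[0]/c[2]+cx,f*c[1]/c[2]+cy]), -R.T@t)
"
```

```text
top [0.5952, 0.0627, 0.222] [316. 178.] [0.19469161 0.13487417 1.57905463]
top [0.5952, 0.0627, 0.105] [317. 192.] [0.19469161 0.13487417 1.57905463]
top [0.5952, 0.0627, 0.29] [316. 169.] [0.19469161 0.13487417 1.57905463]
side [0.5952, 0.0627, 0.222] [279. 203.] [0.50283972 1.17302773 0.96800091]
side [0.5952, 0.0627, 0.105] [282. 238.] [0.50283972 1.17302773 0.96800091]
side [0.5952, 0.0627, 0.29] [278. 181.] [0.50283972 1.17302773 0.96800091]
```

```bash
python3 -c "
from h import *
d=np.load('t1_d.npy');C=cloud('top',d)
for u,v in((355,168),(352,160),(354,174),(345,172),(316,176),(305,178)): print(u,v,np.round(C[v,u],3))
p=cv2.imread('pics/t1.png');cv2.imwrite('pics/t1c.png',cv2.resize(p[110:250,240:430],None,fx=4.2,fy=4.2))
"
```

```text
355 168 [ 0.564 -0.017  0.331]
352 160 [ 0.582 -0.015  0.333]
354 174 [ 0.551 -0.011  0.335]
345 172 [ 0.64  -0.022  0.061]
316 176 [0.569 0.068 0.327]
305 178 [0.571 0.091 0.325]
```

View pics/t1c.png

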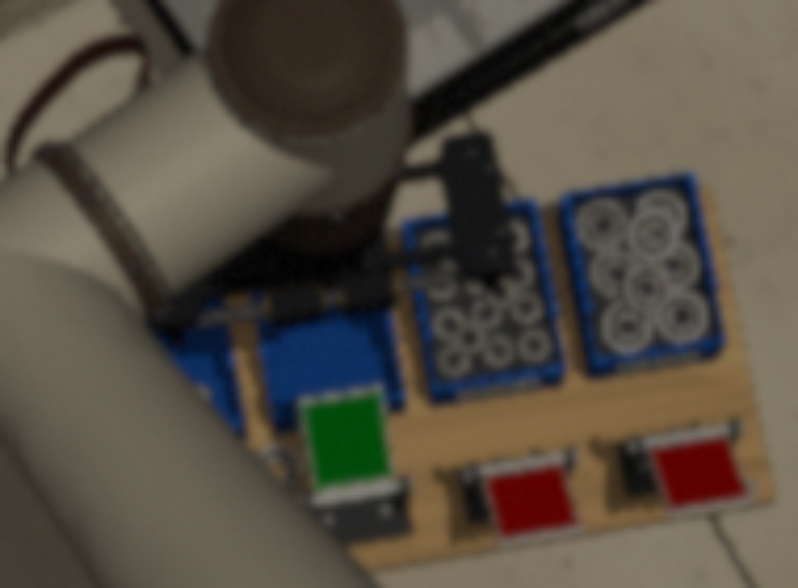

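```bash
python3 -c "
from h import *
C=cloud('top',np.load('top0_d.npy'))
m=(C[...,0]>.5)&(C[...,0]<.85)&(abs(C[...,1]-.05)<.2)&(C[...,2]>.08)&(C[...,2]<.6)
P=C[m]
for x in np.arange(.5,.85,.03):
  q=P[(P[:,0]>=x)&(P[:,0]<x+.03)]
  print(round(x,2),len(q), np.round([q[:,1].min(),q[:,1].max(),q[:,2].max()],3) if len(q) else '')
"
```

```text
0.5 418 [-0.064  0.2    0.107]
0.53 278 [0.039 0.09  0.126]
0.56 9 [0.061 0.086 0.122]
0.59 0 
0.62 0 
0.65 0 
0.68 97 [0.013 0.064 0.129]
0.71 558 [-0.062  0.076  0.13 ]
0.74 985 [-0.149  0.086  0.133]
0.77 1110 [-0.15   0.097  0.161]
0.8 1287 [-0.15   0.108  0.289]
0.83 1045 [-0.15   0.202  0.599]
```

Emit:
{"api": "play_rows", "payload": {"series": [[[0,0,0],[0.02,0.002,0],255],[[0,0,0],[0.045,0.002,0],255],[[0,0,0],[0.07,0.002,0],255],[[0,0,0],[0.095,0.002,0],255],[[0,0,0],[0.11,0.002,0],255],[[0,0,0],[0.117,0.002,0],255],[[0,0,0],[0.117,0.002,0],255],[[0,0,0],[0.117,0.002,0],255]]}}

```text
time_s: 3.4
eef_pos: [0.5955, 0.0618, 0.1064]
tool_rot: [[0.001, -0.078, -0.997], [0.0, -0.997, 0.078], [-1.0, -0.0, -0.001]]
ft_force: [0.4, 0.1, -0.1]
width: 0.0005
```

Emit:
{"api": "play_rows", "payload": {"series": [[[0,0,0],[0,0,0.008],255],[[0,0,0],[0,0,0.016],255],[[0,0,0],[0,0,0.024],255],[[0,0,0],[0,0,0.032],255],[[0,0,0],[0,0,0.038],255],[[0,0,0],[0,0,0.044],255],[[0,0,0],[0,0,0.05],255],[[0,0,0],[0,0,0.056],255],[[0,0,0],[0,0,0.062],255],[[0,0,0],[0,0,0.068],255]]}}

```text
time_s: 4.23
eef_pos: [0.5266, 0.0663, 0.1054]
tool_rot: [[-0.0, -0.08, -0.997], [-0.0, -0.997, 0.08], [-1.0, 0.0, 0.0]]
ft_force: [0.3, -0.1, 0.4]
width: 0.0
```

Emit:
{"api": "play_rows", "payload": {"series": [[[0,0,0],[0,0,0.006],255],[[0,0,0],[0,0,0.012],255],[[0,0,0],[0,0,0.018],255],[[0,0,0],[0,0,0.024],255],[[0,0,0],[0,0,0.029],255],[[0,0,0],[0,0,0.029],255],[[0,0,0],[0,0,0.029],255]]}}

```text
time_s: 4.82
eef_pos: [0.4983, 0.0687, 0.1057]
tool_rot: [[0.0, -0.079, -0.997], [0.0, -0.997, 0.079], [-1.0, -0.0, -0.0]]
ft_force: [0.8, -0.4, 0.5]
width: 0.0004
```

```bash
python3 -c "
from h import *
tl(hp('E',.0,.2),hp('N',-.085,.2),hp('N',-.085,.105))
snap('side','s2');snap('top','t2')
p=cv2.imread('pics/s2.png');q=cv2.imread('pics/t2.png')
cv2.imwrite('pics/c2.png',np.hstack([cv2.resize(p[190:310,230:390],(400,300)),cv2.resize(q[150:270,250:410],(400,300))]))"
```

```text
t 4.8167 at [0.4983 0.0687 0.1057] y [-0.079 -0.997 -0.   ] F [ 0.83 -0.37  0.53] w 0.00044878134921202435
(0.5105, 0.067, 0.2) -> [-0.0943  0.0007 -0.0123]
(0.4149, -0.0255, 0.2) -> [-0.0943  0.1005  0.0757]
(0.4149, -0.0255, 0.105) -> [0.0007 0.1005 0.0757]
```

View pics/c2.png

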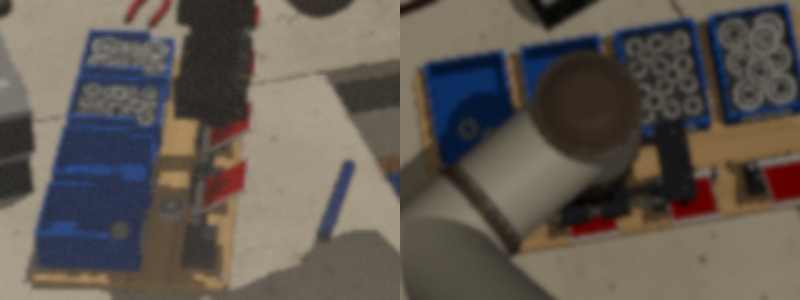

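The empty bin's tag has fallen to red (side crop, about (225,130)). Next is the nuts tag.

Emit:
{"api": "play_rows", "payload": {"series": [[[0,0,0],[-0.005,0,-0.015],255],[[0,0,0],[-0.03,0,-0.018],255],[[0,0,0],[-0.06,0,-0.018],255],[[0,0,0],[-0.09,0.01,-0.015],255],[[0,0,0],[-0.094,0.03,0.01],255],[[0,0,0],[-0.094,0.055,0.035],255],[[0,0,0],[-0.094,0.08,0.06],255],[[0,0,0],[-0.094,0.1,0.076],255],[[0,0,0],[-0.094,0.1,0.076],255],[[0,0,0],[-0.094,0.1,0.076],255]]}}

```text
time_s: 5.75
eef_pos: [0.4144, -0.0258, 0.2001]
tool_rot: [[0.002, -0.081, -0.997], [0.0, -0.997, 0.081], [-1.0, -0.001, -0.001]]
ft_force: [-0.4, 0.8, 0.7]
width: 0.0004
```

Emit:
{"api": "play_rows", "payload": {"series": [[[0,0,0],[0.02,0,0],255],[[0,0,0],[0.045,0,0],255],[[0,0,0],[0.07,0,0],255],[[0,0,0],[0.088,0,0],255],[[0,0,0],[0.095,0,0],255],[[0,0,0],[0.095,0,0],255],[[0,0,0],[0.095,0,0],255]]}}

```text
time_s: 6.33
eef_pos: [0.4158, -0.0247, 0.1048]
tool_rot: [[0.0, -0.079, -0.997], [-0.0, -0.997, 0.079], [-1.0, 0.0, -0.0]]
ft_force: [0.1, -0.9, 0.3]
width: 0.0006
```

```bash
python3 -c "
from h import *
tl(hp('N',.012,.105))"
```

```text
t 6.3333 at [ 0.4158 -0.0247  0.1048] y [-0.079 -0.997  0.   ] F [ 0.13 -0.87  0.3 ] w 0.0005645315839693613
(0.5116, -0.0333, 0.105) -> [-0.0001  0.0011 -0.0961]
```

Emit:
{"api": "play_rows", "payload": {"series": [[[0,0,0],[0,0,-0.008],255],[[0,0,0],[0,0,-0.016],255],[[0,0,0],[0,0,-0.024],255],[[0,0,0],[0,0,-0.032],255],[[0,0,0],[0,0,-0.038],255],[[0,0,0],[0,0,-0.044],255],[[0,0,0],[0,0,-0.05],255],[[0,0,0],[0,0,-0.056],255],[[0,0,0],[0,0,-0.062],255],[[0,0,0],[0,0,-0.068],255]]}}

```text
time_s: 7.17
eef_pos: [0.4832, -0.0306, 0.1045]
tool_rot: [[0.0, -0.079, -0.997], [-0.0, -0.997, 0.079], [-1.0, 0.0, -0.0]]
ft_force: [-0.1, 0.8, 0.5]
width: 0.0007
```

Emit:
{"api": "play_rows", "payload": {"series": [[[0,0,0],[0,0,-0.006],255],[[0,0,0],[0,0,-0.012],255],[[0,0,0],[0,0,-0.018],255],[[0,0,0],[0,0,-0.024],255],[[0,0,0],[0,0,-0.029],255],[[0,0,0],[0,0,-0.029],255],[[0,0,0],[0,0,-0.029],255]]}}

```text
time_s: 7.75
eef_pos: [0.5115, -0.0328, 0.1044]
tool_rot: [[-0.0, -0.08, -0.997], [0.0, -0.997, 0.08], [-1.0, -0.0, 0.0]]
ft_force: [0.4, 0.2, -0.2]
width: 0.0004
```

Emit:
{"api": "play_rows", "payload": {"series": [[[0,0,0],[0,0,0.02],255],[[0,0,0],[-0.02,0,0.045],255],[[0,0,0],[-0.05,0,0.07],255],[[0,0,0],[-0.075,0.015,0.09],255],[[0,0,0],[-0.09,0.04,0.097],255],[[0,0,0],[-0.095,0.065,0.097],255],[[0,0,0],[-0.095,0.09,0.097],255],[[0,0,0],[-0.095,0.1,0.097],255],[[0,0,0],[-0.095,0.1,0.097],255],[[0,0,0],[-0.095,0.1,0.097],255]]}}

```text
time_s: 8.58
eef_pos: [0.4063, -0.125, 0.1995]
tool_rot: [[-0.0, -0.081, -0.997], [0.0, -0.997, 0.081], [-1.0, -0.0, 0.0]]
ft_force: [-0.4, -1.0, 0.4]
width: 0.0007
```

```bash
python3 -c "
from h import *
tl(hp('B',-.085,.105),hp('B',.012,.105))
snap('side','s3');snap('top','t3')
p=cv2.imread('pics/s3.png');q=cv2.imread('pics/t3.png')
cv2.imwrite('pics/c3.png',np.hstack([cv2.resize(p[190:310,230:390],(400,300)),cv2.resize(q[150:270,250:410],(400,300))]))"
```

```text
t 8.5833 at [ 0.4063 -0.125   0.1995] y [-0.081 -0.997 -0.   ] F [-0.42 -1.01  0.42] w 0.0006742521816222874
(0.4067, -0.1252, 0.105) -> [ 0.0945  0.0002 -0.0005]
(0.5034, -0.133, 0.105) -> [ 0.0945  0.0001 -0.0975]
```

View pics/c3.png

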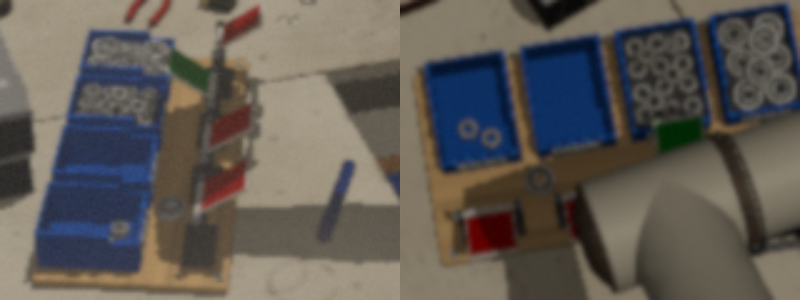

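The nuts tag is now green, at about (190,70) in the side crop. The bearings tag is next.

Emit:
{"api": "play_rows", "payload": {"series": [[[0,0,0],[0.02,0,0],255],[[0,0,0],[0.045,0,0],255],[[0,0,0],[0.07,0,0],255],[[0,0,0],[0.088,0,0],255],[[0,0,0],[0.095,0,0],255],[[0,0,0],[0.095,0,0],255],[[0,0,0],[0.095,0,0],255]]}}

```text
time_s: 9.27
eef_pos: [0.4074, -0.1244, 0.105]
tool_rot: [[0.0, -0.078, -0.997], [-0.0, -0.997, 0.078], [-1.0, 0.0, -0.0]]
ft_force: [-0.8, 0.4, 0.4]
width: 0.0006
```

Emit:
{"api": "play_rows", "payload": {"series": [[[0,0,0],[0,0,-0.008],255],[[0,0,0],[0,0,-0.016],255],[[0,0,0],[0,0,-0.024],255],[[0,0,0],[0,0,-0.032],255],[[0,0,0],[0,0,-0.038],255],[[0,0,0],[0,0,-0.044],255],[[0,0,0],[0,0,-0.05],255],[[0,0,0],[0,0,-0.056],255],[[0,0,0],[0,0,-0.062],255],[[0,0,0],[0,0,-0.068],255]]}}

```text
time_s: 10.1
eef_pos: [0.4752, -0.1302, 0.1045]
tool_rot: [[0.0, -0.08, -0.997], [-0.0, -0.997, 0.08], [-1.0, 0.0, -0.0]]
ft_force: [-1.4, -0.5, 0.1]
width: 0.0003
```

Emit:
{"api": "play_rows", "payload": {"series": [[[0,0,0],[0,0,-0.006],255],[[0,0,0],[0,0,-0.012],255],[[0,0,0],[0,0,-0.018],255],[[0,0,0],[0,0,-0.024],255],[[0,0,0],[0,0,-0.029],255],[[0,0,0],[0,0,-0.029],255],[[0,0,0],[0,0,-0.029],255]]}}

```text
time_s: 10.68
eef_pos: [0.5036, -0.1325, 0.1044]
tool_rot: [[-0.0, -0.08, -0.997], [0.0, -0.997, 0.08], [-1.0, -0.0, 0.0]]
ft_force: [-0.4, 0.6, 0.0]
width: 0.0004
```

Emit:
{"api": "play_rows", "payload": {"series": [[[0,0,0],[0,0,0.02],255],[[0,0,0],[-0.02,0,0.045],255],[[0,0,0],[-0.05,0,0.07],255],[[0,0,0],[-0.075,0.015,0.09],255],[[0,0,0],[-0.1,0.04,0.095],255],[[0,0,0],[-0.12,0.07,0.095],255],[[0,0,0],[-0.14,0.1,0.095],255],[[0,0,0],[-0.15,0.13,0.09],255],[[0,0,0],[-0.15,0.15,0.08],255],[[0,0,0],[-0.15,0.15,0.08],255]]}}

```text
time_s: 11.52
eef_pos: [0.4126, -0.2785, 0.2551]
tool_rot: [[0.002, -0.083, -0.997], [-0.001, -0.997, 0.083], [-1.0, 0.001, -0.002]]
ft_force: [-0.2, -0.4, 0.3]
width: 0.0001
```

```bash
python3 -c "
from h import *
tl()
snap('side','s4');snap('top','t4')
p=cv2.imread('pics/s4.png');q=cv2.imread('pics/t4.png')
cv2.imwrite('pics/c4.png',np.hstack([cv2.resize(p[190:310,230:390],(400,300)),cv2.resize(q[150:270,250:430],(400,300))]))"
```

```text
t 11.5167 at [ 0.4126 -0.2785  0.2551] y [-0.083 -0.997  0.001] F [-0.23 -0.42  0.33] w 5.127053447056033e-05
```

View pics/c4.png

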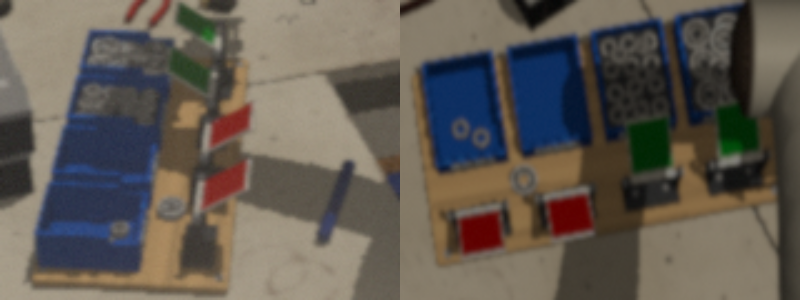

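Both views now show red, red, green, green from left to right, and the bearing and nuts have not moved. I'll do a quick lean check from depth, then hand in.

Run:
```python
from h import *
p=np.load("t4_p.npy");d=np.load("t4_d.npy");C=cloud("top",d)
h=cv2.cvtColor(p,cv2.COLOR_RGB2HSV).astype(int);H_,S,V=h[...,0],h[...,1],h[...,2]
for nm,m in(("red",((H_<8)|(H_>172))&(S>150)&(V>40)),("green",(H_>45)&(H_<80)&(S>130)&(V>30))):
    m=m&(d>0)&(C[...,2]>.07)&(C[...,2]<.15)&(C[...,0]>.42)&(C[...,0]<.6)&(abs(C[...,1])<.22)
    n,l,s,c=cv2.connectedComponentsWithStats(m.astype(np.uint8))
    for i in range(1,n):
        if s[i,4]<60: continue
        P=C[l==i];nv=np.linalg.svd(P-P.mean(0))[2][2];nv*=np.sign(nv[2]);print(nm,np.round(P.mean(0),3),"lean",round(float(-np.sign(nv[0])*np.arccos(abs(np.hypot(nv[0],nv[1])))),2))
print(np.abs(manip.get_obs()["qd"]).max())
print(manip.close_job())
```

```text
red [0.482 0.069 0.103] lean -0.91
red [0.49  0.169 0.103] lean -0.94
green [ 0.518 -0.132  0.102] lean 0.93
green [ 0.528 -0.035  0.104] lean 0.95
0.02926382177985379
the job is handed in; nothing more can be done
None
```

The tags are set and the job is handed in, at about 12 s of the 58 s allowed. Only the two full bins now show green.

- **Turned over:** I pushed three wrong tags over with the shut fingertips. The empty bin's tag went from green to red, and the nuts and bearings bins' tags went from red to green. The low bin's tag was already right and I left it alone.
- **Final tag positions:** The last pictures show red, red, green, green for low, empty, nuts and bearings. The leans measured from depth were −0.94, −0.91, +0.95 and +0.93 rad, all at the ±0.95 stops within measuring error.
- **Bystanders and forces:** The stray bearing and the two leftover nuts looked unmoved. The other loose parts I did not check one by one. The forces read at the end of each move stayed under about 2 N, and the arm was clear of everything when I handed in.

No check failed or disagreed.

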